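# Find the heavy side of a sieve-shaker drive wheel and hold it down

## Task

The drive wheel of our sieve shaker has a counterweight sealed inside it, and nobody marked where. Swing the stand's side lever forward until the head rests on its stop with the spindle level, then turn the wheel by hand to find by feel which side is heavy, and turn that side to the very bottom. Finish while holding the wheel still like that, so that I can mark the top; leave the other things on the table where they are.

Things in the scene. Friction and masses are not known exactly. Their poses are not given: they have to be found in the camera images.
- stand: heavy grey-green cast stand that stays put, base plate 190 x 130 x 20 mm. Origin: centre of the base's underside; z up, x away from its front (the wheel comes to the front, -x), y towards the lever side. The tilt hinge lies along its y axis, 30 mm behind the origin (+x) and 145 mm above it; hinge column and cheeks are 66 mm wide and reach up to 163 mm.
- head (a joint): tilt of the stand's head, rad: 0 = spindle upright and wheel lying flat, grows as the head tips forward (to the stand's -x), 1.571 = spindle level, wheel upright in front of the hinge; there it meets a fixed stop. Stiff hinge (about 0.7 N m): it stays where it is left.
- lever_grip (a point): middle of the lever's black round grip, 15 mm thick, 58 mm long, parallel to the hinge (the stand's y), 100 mm from the hinge axis and 113 mm to the stand's +y side of the wheel's centre. It stands straight above the hinge at tilt 0 and straight in front of it (-x), at hinge height, at tilt 1.571. It is rigid with the head and may turn between the fingers as the head tips.
- axle (a point): centre of the wheel, on the spindle axis, 55 mm from the hinge axis; fixed to the head. Its z axis runs along the spindle, out of the wheel's front face. With the head level: its z points to the stand's front (-x), its x points up, its y along the stand's y.
- wheel: dark drive wheel, 130 mm in diameter, flat rim 18 mm thick (9 mm each side of its origin), bosses of 20 mm radius, 5 mm proud, at the middle of both faces, alike all round but for a yellow paint mark on the rim. Origin: wheel centre; z along the spindle, out of the front face; x towards the yellow mark. The mark is not the heavy side.
- spindle (a joint): turn of the wheel, rad, no stops: 0 = yellow mark along the x axis of axle (on top when level), grows anticlockwise seen facing the wheel's front. The greased bearing drags (about 0.04 N m both ways): let go, the wheel rolls by its weight without swinging past and sticks 17 to 26 degrees short of heavy side down, equally far from either side; so near heavy side up it sticks too.
- heavy_point (a point): a point only 0.2 mm off the spindle axis towards the heavy side, kept for checking: far too close to the axis to be read off from measurements, and its own axes mean nothing. The counterweight itself (about 0.45 kg, centred 25 mm off the axis, so about 0.11 N m when level with the axle) lies at an unknown place round the wheel, different every time.
- sherd_f1: brown potsherd, 55 x 57 x 10 mm, loose, to be left alone
- sherd_d1: brown potsherd, 57 x 75 x 12 mm, loose, to be left alone
- sherd_b1: brown potsherd, 80 x 66 x 16 mm, loose, to be left alone
- stapler: blue and black stapler, 36 x 145 x 48 mm, to be left alone
- glue: white bottle with orange nozzle, 38 x 112 mm, to be left alone
- vial_red: clear vial with red cap, 28 x 52 mm, to be left alone
- vial_blue: clear vial with blue cap, 28 x 52 mm, to be left alone
- marker: orange and black felt marker, 14 x 160 mm, lying, to be left alone
- loupe: black round loupe, 38 x 20 mm, to be left alone

How it is judged:
By the outcome, as a careful person would: the job done as asked, in the order asked, and still so for the second after the job is handed in, while the arm keeps its last pose, push and grip.
It also fails if it takes over 59 s, if anything falls off the work surface, if the arm or the gripper's body presses on something with over 40 N, if the wrist force passes 120 N, or if a joint passes its speed limit or range.

## Robot

A 6-joint arm with a two-finger parallel gripper is mounted at the origin on a cart in front of the work surface, level with it; the furniture and walls round the work are solid. World frame = base frame: x ahead of the robot, y to its left, z up, the work surface at z = 0. Lengths are in mm, angles in degrees, forces in N, time in s.
With the tool pointing down it reaches from about 300 to 850 mm from the base axis. Payload 4.2 kg.
Tool frame: the origin (TCP) lies at the very end of the fingers, on their centre line; the grasp point (between the pads) lies 19 mm behind it; z points along the fingers, y is the direction in which the jaws open and shut (so a half turn about z gives the same grasp; the last joint's range is limited). The gripper opens to 91 mm and grips with 3 to 60 N. Pads are 32 mm wide; open, the fingers measure 118 mm over their backs; the gripper's body (76 mm by 178 mm) begins 60 mm behind the grasp point.
Start: joints at [70.474, 18.312, 89.639, -0, 72.044, -1.146], TCP at [181.315, 545.681, 213.976] pointing down, gripper open.
Joint ranges: [-177.97, 177.97], [-48.28, 115.42], [12.27, 149.76], [-77.06, 257.06], [2.81, 150.46], [-146.56, 146.56]. Speed limits (degrees/s): [147.25, 147.25, 180, 180, 180, 180].

## Interface

Orientations are given as [roll, pitch, yaw] about the fixed x, y, z axes, in that order (R = Rz(yaw) Ry(pitch) Rx(roll)).
In Python, from workcell import monitor, eyes, job gives the robot as it stands.
- The arm moves only by the tool move_arm, never from a script. Its argument "increments" is a list that holds one entry, the list of rows, each a list of 7 numbers: the opening, from 0 (shut) to 1 (fully open), then the shift along the tool's x, y, z in cm, then the turn, a rotation vector about the tool's x, y, z in rad. In form: [[[jaw, x, y, z, ax, ay, az], ...]]. A call has 1 to 12 rows; each row shifts and turns the pose as measured when the row begins, along the tool's axes as they then stand; what a row does not reach is not made up. A row lasts 1/8 s, in which the tool goes at most 62.5 mm and 10.7 degrees, less where a joint would pass 70% of its speed; a pose out of reach is approached as far as the arm can. A call is refused whole if a number of a shift passes 6.25 or a number of a turn 0.188, either way. A call with a gripper value outside its range is refused whole. The fingers move at their own pace and stop on an object; "force" is the grip in N (left out, the last holds). Time passes only in rows, so rows that do not move let the fingers close. It gives the time, the measured TCP pose, the force and the opening at its end, in the units of the state.
- monitor.state(): the state, without advancing time (a new reading comes with each control period).
- eyes.grab_frame(name): name is "scene" or "side" or "wrist"; returns a dict with "color" (384x512x3 uint8, red, green, blue), "z_map" (384x512 float32, mm along the optical axis (not along the pixel's ray), 0 where there is no reading), "camera_matrix" (3x3 intrinsics, pixels), "rvec" (rotation vector, rad) and "tvec" (3), from world to camera coordinates, as OpenCV has them. Camera axes: x right, y down, z forward; pixel columns grow to the right and rows downward; lengths in mm; the calibration is good to about 2 mm. A picture is of the moment at which its call begins.
- job.job_done(): hands the job in, once; it reports no verdict.
The state is a dict: "time_s": time; "qpos": joint angles; "qvel": joint speeds; "effort": joint torques, N m; "ee_pos": TCP position; "ee_rot": TCP orientation; "force": force on the tool from outside, world axes, zero at the start; "torque": the same for the moment, N m; "gripper_width": finger opening in mm.
Only numpy, scipy, OpenCV 4.12 (cv2) and the standard library are available. Lean on these libraries where they do the work, as an engineer would, in place of code of your own. Each camera call takes 0.05 s, during which the arm holds its last target. There are 200 camera calls.

## Working session

There is one attempt and no reset: what is moved stays moved. The work goes in short steps, Python scripts to look and compute and a tool call to move; the robot and the scene stay as the last step left them, time stands still between calls to the robot, and variables do not carry over. Pictures are saved under pics/ and viewed, about 8 in all and at most 12, crops included, and the job is handed in when it is done.

Besides the shell and the picture viewer there is one more tool, called after ">>>" as name(argument=value, ...) on one line, values as JSON. move_arm: Moves the arm, as the interface text tells. Its arguments: {"type":"object","properties":{"increments":{"type":"array"},"force":{"type":"number"}},"required":["increments"]}

```bash
mkdir -p pics; ls
cat > h.py <<'E'
import numpy as np, cv2
from workcell import monitor, eyes, job
from scipy.spatial.transform import Rotation as Rn
def grab(n):
    f=eyes.grab_frame(n); f['R']=cv2.Rodrigues(np.array(f['rvec'],float))[0]; return f
def pts(f):
    z=f['z_map']; K=np.array(f['camera_matrix']); v,u=np.mgrid[:z.shape[0],:z.shape[1]]
    c=np.stack([(u-K[0,2])/K[0,0]*z,(v-K[1,2])/K[1,1]*z,z],-1)
    w=(c-np.array(f['tvec']).reshape(3))@f['R']; w[z==0]=np.nan; return w
def save(f,name,box=None,s=1.5):
    im=f['color'][:,:,::-1]
    if box: im=im[box[1]:box[3],box[0]:box[2]]
    cv2.imwrite('pics/'+name,cv2.resize(im,None,fx=s,fy=s,interpolation=cv2.INTER_CUBIC))
E
python3 - <<'E'
from h import *
a=grab('scene');b=grab('side')
np.savez('f0.npz',a=pts(a),b=pts(b),ac=a['color'],bc=b['color'])
im=np.hstack([a['color'],b['color']])[:,:,::-1]
save(a,'scene0.png');save(b,'side0.png');print(monitor.state())
E
```

```text
pics
{'time_s': 0.1, 'qpos': array([ 7.04750887e+01,  1.83477275e+01,  8.96974708e+01,  8.00814169e-04,
        7.20461855e+01, -1.14477724e+00]), 'qvel': array([-0.00459666, -0.1420252 , -0.16886167, -0.03309124,  0.0330368 ,
       -0.049247  ]), 'effort': array([-7.92613173e-04, -4.13340425e+01, -2.32510775e+01,  7.28317047e-02,
        4.22794861e-02, -6.40171947e-05]), 'ee_pos': array([181.14317715, 545.24877535, 213.22006605]), 'ee_rot': array([-1.79908650e+02, -2.58701054e-03,  1.61619616e+02]), 'force': array([-0.62352484,  0.38312308, -0.36179716]), 'torque': array([ 0.0370913 , -0.00980193,  0.00671916]), 'gripper_width': 91.35185546930077}
```

View pics/scene0.png

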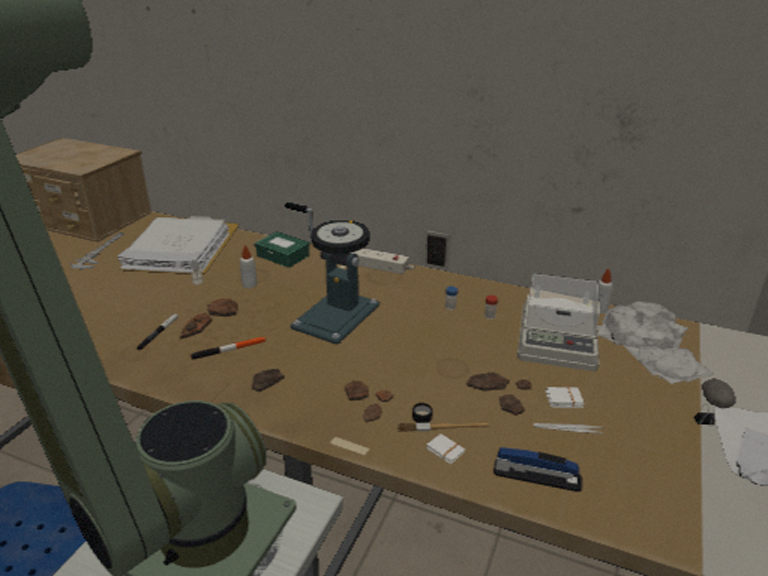

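View pics/side0.png

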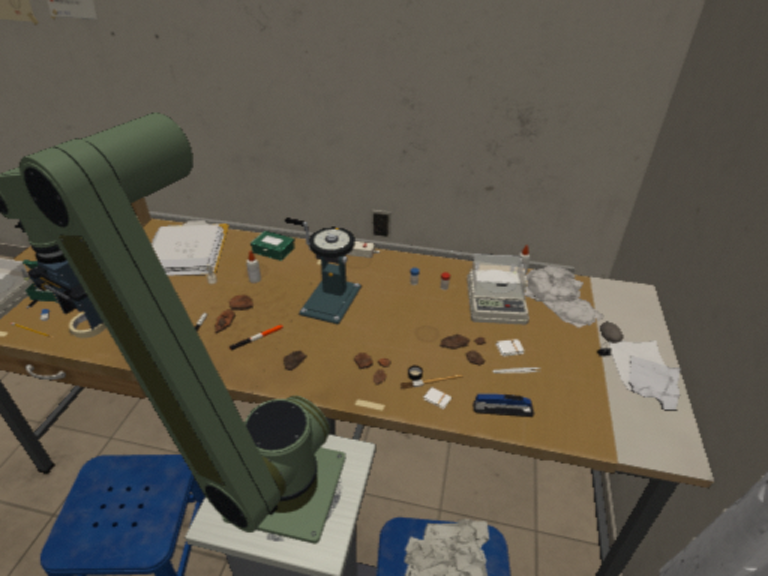

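The scene view shows the stand with its base at about (337,315), the wheel flat on top at (341,235), and the black grip at (297,208) on the left/far side. The yellow mark is at (351,221). Next I'll measure these.

Run:
```python
from h import *
d=np.load('f0.npz')
for n in 'ab':
    P=d[n];C=d[n+'c'].astype(int)
    Wm=(P[...,2]>130)&(P[...,0]>250)&(P[...,0]<900)&(abs(P[...,1])<400)&(P[...,2]<300)
    v,u=np.nonzero(Wm); print(n,len(u),u.min(),u.max(),v.min(),v.max())
    # base plate top
    ux={'a':(185,260,190,230),'b':(195,245,180,215)}[n]
    S=P[ux[2]:ux[3],ux[0]:ux[1]].reshape(-1,3); B=S[(abs(S[:,2]-20)<5)]
    r=cv2.minAreaRect(B[:,:2].astype(np.float32)); print('base',len(B),r,cv2.boxPoints(r).round())
    gx={'a':(186,210,130,146),'b':(186,206,142,152)}[n]
    G=P[gx[2]:gx[3],gx[0]:gx[1]].reshape(-1,3);Cc=C[gx[2]:gx[3],gx[0]:gx[1]].reshape(-1,3)
    k=(Cc.max(1)<50)&(G[:,2]>150)&(G[:,2]<290);G=G[k];print('grip',len(G),np.median(G,0),G.min(0),G.max(0))
    wx={'a':(205,250,143,170),'b':(203,240,150,172)}[n]
    W=P[wx[2]:wx[3],wx[0]:wx[1]].reshape(-1,3);W=W[(W[:,2]>195)&(W[:,2]<235)];
    r=cv2.minAreaRect(W[:,:2].astype(np.float32));print('wheel',len(W),r,np.median(W[:,2]),cv2.minEnclosingCircle(W[:,:2].astype(np.float32)))
    yel=(C[...,0]>150)&(C[...,1]>120)&(C[...,2]<90)&Wm
    print('yel',P[yel].round())
a=grab('scene');save(a,'z.png',(180,120,260,235),6)
```

```text
a 1036 190 246 135 180
base 791 ((610.9446411132812, 80.99162292480469), (130.01145935058594, 188.82850646972656), 83.77224731445312) [[510.  27.]
 [698.   6.]
 [712. 135.]
 [524. 156.]]
grip 60 [647.35456294 193.50045951 248.72861569] [639.31796566 164.35392704 238.05918897] [657.37446284 222.03158685 254.22011895]
wheel 714 ((638.6256103515625, 79.43919372558594), (131.86485290527344, 126.68787384033203), 35.22694778442383) 209.67261694127262 ((640.0636596679688, 89.39594268798828), 75.3030014038086)
yel []
b 670 190 236 145 177
base 469 ((609.058837890625, 83.59530639648438), (125.66722869873047, 187.41128540039062), 83.42789459228516) [[509.  32.]
 [695.  10.]
 [709. 135.]
 [523. 157.]]
grip 40 [647.19254911 193.9811931  248.0941835 ] [639.29641936 169.24145736 238.42029114] [660.11352804 220.41639016 254.39828793]
wheel 494 ((636.8804931640625, 79.73855590820312), (131.94540405273438, 128.15086364746094), 39.22705841064453) 209.09704422086705 ((638.1754760742188, 90.00796508789062), 74.35231018066406)
yel []
```

View pics/z.png

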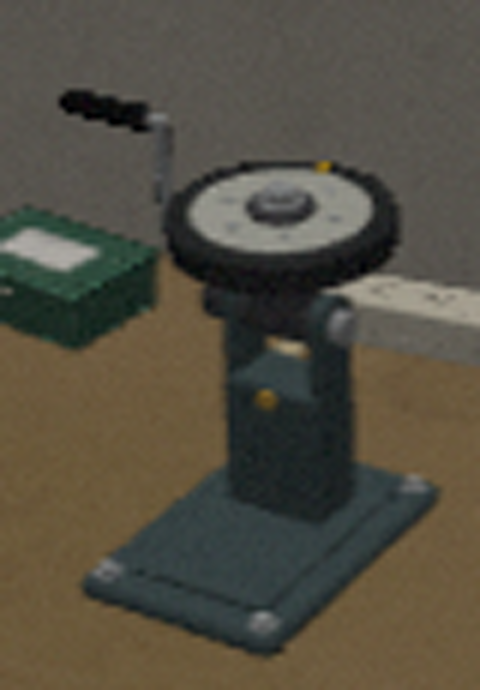

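```bash
cat >> h.py <<'E'
YS=-6.4; HX=np.array([np.cos(np.radians(YS)),np.sin(np.radians(YS)),0]); HY=np.array([-HX[1],HX[0],0]); Z=np.array([0,0,1.])
HINGE=np.array([640,79,145.])
def now():
    s=monitor.state(); return np.array(s['ee_pos']),Rn.from_euler('xyz',s['ee_rot'],degrees=True),s
def down(tilt=0):  # tool down, jaws along stand x; tilt (deg) = turn about stand x
    zt=-Z; yt=HX; xt=np.cross(yt,zt)
    return Rn.from_rotvec(np.radians(tilt)*HX)*Rn.from_matrix(np.stack([xt,yt,zt],1))
def rows(p0,R0,p1,R1,n,jaw):
    d=(R0.inv()*R1).as_rotvec(); out=[];p,R=p0,R0
    for i in range(1,n+1):
        q=p0+(p1-p0)*i/n; S=R0*Rn.from_rotvec(d*i/n)
        out.append([jaw]+list((R.inv().apply(q-p)/10).round(2))+list((R.inv()*S).as_rotvec().round(3))); p,R=q,S
    return out
def show(r): print('['+',\n'.join(str([float(x) for x in q]) for q in r)+']')
E
python3 - <<'E'
from h import *
p,R,s=now()
a=np.array([651,198,310.])
show(rows(p,R,p+[60,-40,90],R,2,1)); show(rows(p+[60,-40,90],R,a,down(),12,1))
E
```

```text
[[1.0, -3.48, -0.96, -4.5, -0.0, 0.0, 0.0],
[1.0, -3.48, -0.96, -4.5, 0.0, 0.0, 0.0]]
[[1.0, -4.05, -1.35, -0.05, -0.0, 0.0, 0.113],
[1.0, -4.18, -0.89, -0.05, -0.0, 0.0, 0.113],
[1.0, -4.25, -0.41, -0.05, -0.0, 0.0, 0.113],
[1.0, -4.27, 0.08, -0.06, -0.0, 0.0, 0.113],
[1.0, -4.23, 0.56, -0.06, -0.0, 0.0, 0.113],
[1.0, -4.14, 1.03, -0.06, -0.0, 0.0, 0.113],
[1.0, -4.0, 1.5, -0.06, -0.0, 0.0, 0.113],
[1.0, -3.8, 1.94, -0.06, -0.0, 0.0, 0.113],
[1.0, -3.56, 2.36, -0.06, -0.0, 0.0, 0.113],
[1.0, -3.27, 2.75, -0.06, -0.0, 0.0, 0.113],
[1.0, -2.94, 3.1, -0.06, -0.0, 0.0, 0.113],
[1.0, -2.57, 3.41, -0.06, -0.0, 0.0, 0.113]]
```

>>> move_arm(increments=[[[1, -3.5, -1, -4.5, 0, 0, 0], [1, -3.5, -1, -4.5, 0, 0, 0], [1, -4.05, -1.35, 0, 0, 0, 0.113], [1, -4.2, -0.9, 0, 0, 0, 0.113], [1, -4.25, -0.4, 0, 0, 0, 0.113], [1, -4.25, 0.1, 0, 0, 0, 0.113], [1, -4.2, 0.55, 0, 0, 0, 0.113], [1, -4.1, 1, 0, 0, 0, 0.113], [1, -4, 1.5, 0, 0, 0, 0.113], [1, -3.8, 1.9, 0, 0, 0, 0.113], [1, -3.6, 2.4, 0, 0, 0, 0.113]]])

```text
time_s: 1.52
ee_pos: [554.3, 263.3, 302.9]
ee_rot: [-179.7, 0.3, 101.8]
force: [-0.7, -0.0, -0.7]
gripper_width: 90.9
```

Run:
```python
from h import *
p,R,s=now();print(s['time_s'],p,s['ee_rot'],s['force'],s['qpos'])
show(rows(p,R,np.array([651,198,300.]),down(),5,.6))
```

```text
1.525 [554.31035459 263.2664935  302.87647261] [-179.70884943    0.26488339  101.76397389] [-0.74510673 -0.00906925 -0.72278655] [24.43774214 19.94414362 74.58865606 -0.19506914 85.80939835 12.68927685]
[[0.6, -1.67, 1.63, 0.06, -0.001, 0.001, 0.063],
[0.6, -1.57, 1.73, 0.06, -0.001, 0.001, 0.063],
[0.6, -1.45, 1.83, 0.06, -0.001, 0.001, 0.063],
[0.6, -1.33, 1.91, 0.06, -0.001, 0.001, 0.063],
[0.6, -1.21, 1.99, 0.06, -0.001, 0.001, 0.063]]
```

>>> move_arm(increments=[[[0.6, -1.7, 1.65, 0.05, 0, 0, 0.064], [0.6, -1.6, 1.75, 0.05, 0, 0, 0.064], [0.6, -1.5, 1.85, 0.05, 0, 0, 0.064], [0.6, -1.35, 1.95, 0.05, 0, 0, 0.064], [0.6, -1.25, 2.0, 0.05, 0, 0, 0.064], [0.6, 0, 0, 0, 0, 0, 0]]])

```text
time_s: 2.28
ee_pos: [656.9, 192.7, 298.3]
ee_rot: [-179.6, 0.3, 82.4]
force: [0.9, -0.1, -0.4]
gripper_width: 55.1
```

Run:
```python
from h import *
f=grab('wrist');P=pts(f);C=f['color'].astype(int)
k=(P[...,2]>225)&(P[...,2]<262)&(C.max(2)<70)&(abs(P[...,0]-651)<30)&(abs(P[...,1]-193)<50)
G=P[k]; print(len(G)); 
if len(G): print(np.median(G,0),np.percentile(G,2,axis=0),np.percentile(G,98,axis=0))
W=P[(P[...,2]>198)&(P[...,2]<225)&(np.hypot(P[...,0]-640,P[...,1]-79)<90)];print(len(W),W.min(0) if len(W) else 0,W.max(0) if len(W) else 0)
save(f,'w1.png');p,R,s=now();print(p,s['ee_rot'])
```

```text
1119
[651.32155542 197.58853649 251.97167431] [642.84465644 168.73741684 246.46130565] [659.15560482 223.45452466 253.90949287]
2991 [583.53220065  71.3753133  198.05438751] [697.82953706 147.39571713 224.3689729 ]
[656.16858262 193.39724751 298.56654694] [-179.59742572    0.31571054   82.50980496]
```

View pics/w1.png

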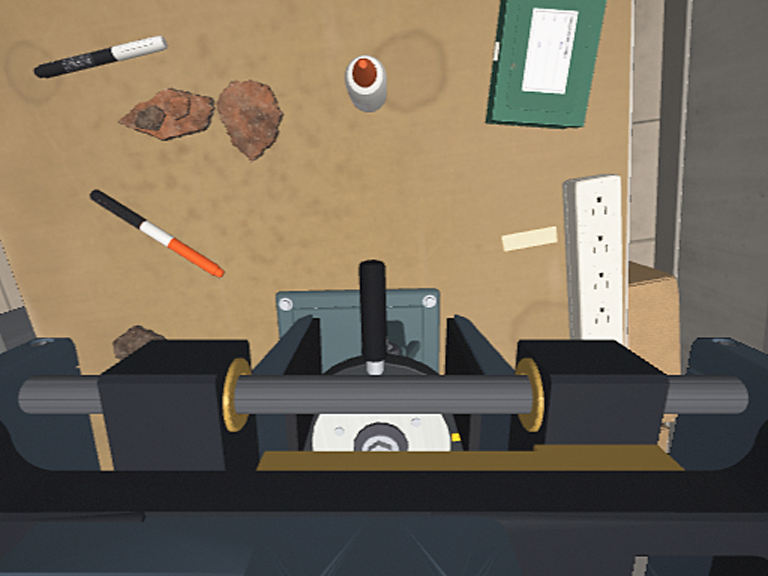

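The wrist view shows the grip (372,315) between the open fingers, and the yellow mark at (456,437) on the wheel's far side. Next I'll line up and go down.

Run:
```python
from h import *
p,R,s=now()
a=np.array([651.4,200,226.])
show(rows(p,R,a+[0,0,45],down(),2,.6));show(rows(a+[0,0,45],down(),a,down(),3,.6))
# arc of grip: hinge tilt steps 0->92 deg
prev=0
for t in range(0,93,8):
    c=lambda t:-100*np.sin(np.radians(t))*HX+100*np.cos(np.radians(t))*Z
    d=c(t+8)-c(t); print(t+8,(down().inv().apply(d)/10).round(2))
```

```text
[[0.6, 0.3, -0.27, 1.38, -0.004, 0.003, -0.01],
[0.6, 0.3, -0.27, 1.38, -0.004, 0.003, -0.01]]
[[0.6, 0.0, 0.0, 1.5, 0.0, 0.0, 0.0],
[0.6, 0.0, 0.0, 1.5, 0.0, 0.0, 0.0],
[0.6, 0.0, 0.0, 1.5, 0.0, 0.0, 0.0]]
8 [ 0.   -1.39  0.1 ]
16 [ 0.   -1.36  0.29]
24 [ 0.   -1.31  0.48]
32 [ 0.   -1.23  0.65]
40 [ 0.   -1.13  0.82]
48 [ 0.   -1.    0.97]
56 [ 0.   -0.86  1.1 ]
64 [-0.   -0.7   1.21]
72 [ 0.   -0.52  1.29]
80 [-0.   -0.34  1.35]
88 [ 0.   -0.15  1.39]
96 [-0.    0.05  1.39]
```

>>> move_arm(increments=[[[0.6, 0.3, -0.27, 1.4, 0, 0, -0.01], [0.6, 0.3, -0.27, 1.4, 0, 0, -0.01], [0.6, 0, 0, 1.5, 0, 0, 0], [0.6, 0, 0, 1.5, 0, 0, 0], [0.6, 0, 0, 1.5, 0, 0, 0], [0, 0, 0, 0, 0, 0, 0], [0, 0, 0, 0, 0, 0, 0], [0, 0, 0, 0, 0, 0, 0], [0, 0, 0, 0, 0, 0, 0]]], force=30)

```text
time_s: 3.45
ee_pos: [649.8, 202.2, 220.6]
ee_rot: [-179.7, 0.3, 84.0]
force: [8.1, -1.5, -5.2]
gripper_width: 17.1
```

>>> move_arm(increments=[[[0, 0, 0, 0, 0, 0, 0], [0, 0, -1.4, 0.1, 0, 0, 0], [0, 0, -1.36, 0.3, 0, 0, 0], [0, 0, -1.3, 0.5, 0, 0, 0], [0, 0, -1.23, 0.65, 0, 0, 0], [0, 0, -1.13, 0.8, 0, 0, 0]]])

```text
time_s: 4.2
ee_pos: [610.9, 207.0, 210.1]
ee_rot: [176.3, -0.3, 83.9]
force: [3.1, -3.2, 13.9]
gripper_width: 14.7
```

Run:
```python
from h import *
p,R,s=now();v=p+[0,0,25.]-HINGE;print(p,s['force'],s['gripper_width'],np.degrees(np.arctan2(-v@HX,v[2])),np.hypot(v@HX,v[2]),v@HY)
```

```text
[610.9279635  206.96846831 210.10288866] [ 3.14666634 -3.15331664 13.89482929] 14.722588912273544 25.59239440085941 99.90453511300447 123.9303296018732
```

>>> move_arm(increments=[[[0, 0, -1.3, 0.65, 0, 0, 0], [0, 0, -1.25, 0.75, 0, 0, 0], [0, 0, -1.15, 0.9, 0, 0, 0], [0, 0, -1.0, 1.0, 0, 0, 0], [0, 0, -0.9, 1.1, 0, 0, 0], [0, 0, -0.75, 1.2, 0, 0, 0]]])

```text
time_s: 4.95
ee_pos: [570.9, 211.7, 167.9]
ee_rot: [173.0, -0.9, 84.0]
force: [-3.0, -3.2, 7.2]
gripper_width: 14.7
```

Run:
```python
from h import *
p,R,s=now();v=p-R.apply([0,0,25.])-HINGE;print(p,s['force'],s['gripper_width'],np.degrees(np.arctan2(-v@HX,v[2])),np.hypot(v@HX,v[2]),v@HY)
```

```text
[570.91942763 211.7319328  167.86305081] [-2.95148283 -3.17947067  7.21682663] 14.651176809916379 61.13506414835577 98.75630059144261 123.81140561663017
```

>>> move_arm(increments=[[[0, 0, -0.7, 1.2, 0, 0, 0], [0, 0, -0.5, 1.3, 0, 0, 0], [0, 0, -0.4, 1.35, 0, 0, 0], [0, 0, -0.3, 1.3, 0, 0, 0], [0, 0, -0.2, 1.0, 0, 0, 0]]])

```text
time_s: 5.58
ee_pos: [559.9, 213.2, 115.3]
ee_rot: [172.2, -1.0, 84.1]
force: [-12.4, -5.6, 43.4]
gripper_width: 14.1
```

Run:
```python
from h import *
p,R,s=now();v=p-R.apply([0,0,25.])-HINGE;print(p,s['force'],s['gripper_width'],np.degrees(np.arctan2(-v@HX,v[2])),np.hypot(v@HX,v[2]),v@HY)
```

```text
[559.89153125 213.21686068 115.25219861] [-12.44317177  -5.62567993  43.39921507] 14.117838895013103 92.9122857805455 98.09361594287213 123.9933408936137
```

>>> move_arm(increments=[[[0, 0, 0, 0, 0, 0, 0], [0.5, 0, 0, 0, 0, 0, 0], [0.5, 0, 0, 0, 0, 0, 0], [0.5, 0, 0, 0, 0, 0, 0], [0.5, 0.5, 0, -2, 0, 0, 0], [0.5, 1, 0, -4, 0, 0, 0], [0.5, 1, 0, -5, 0, 0, 0], [0.5, 0, 0, -5, 0, 0, 0]]])

```text
time_s: 6.58
ee_pos: [537.5, 237.6, 273.0]
ee_rot: [172.9, -0.7, 84.0]
force: [0.8, 0.0, 0.0]
gripper_width: 45.5
```

Run:
```python
from h import *
f=grab('scene');P=pts(f);g=grab('side');Q=pts(g)
np.savez('f1.npz',a=P,b=Q,ac=f['color'],bc=g['color'])
A=f['color'][115:215,170:270][:,:,::-1];B=g['color'][120:220,165:265][:,:,::-1]
im=np.hstack([cv2.resize(A,None,fx=4,fy=4,interpolation=2),cv2.resize(B,None,fx=4,fy=4,interpolation=2)])
cv2.imwrite('pics/lev.png',im)
p,R,s=now();print(p,s['ee_rot'],s['force'],s['gripper_width'])
for f,P in((f,P),(g,Q)):
    C=f['color'].astype(int); k=(C[...,0]>120)&(C[...,1]>90)&(C[...,2]<70)&(C[...,0]-C[...,1]<70)
    v,u=np.nonzero(k&(np.hypot(P[...,0]-600,P[...,1]-85)<110)); print(list(zip(u,v)),P[v,u].round().tolist())
```

```text
[540.17776709 238.56608752 278.51277873] [172.2799937   -1.06653062  83.9880764 ] [0.82753164 0.30497369 0.43791185] 45.453819104731636
[(np.int64(215), np.int64(160))] [[589.0, 96.0, 211.0]]
[(np.int64(214), np.int64(165)), (np.int64(209), np.int64(190)), (np.int64(210), np.int64(190)), (np.int64(206), np.int64(191)), (np.int64(208), np.int64(191)), (np.int64(209), np.int64(191)), (np.int64(210), np.int64(191)), (np.int64(204), np.int64(192)), (np.int64(206), np.int64(192)), (np.int64(207), np.int64(192)), (np.int64(208), np.int64(192)), (np.int64(209), np.int64(192)), (np.int64(202), np.int64(193)), (np.int64(203), np.int64(193)), (np.int64(204), np.int64(193)), (np.int64(205), np.int64(193)), (np.int64(206), np.int64(193)), (np.int64(207), np.int64(193)), (np.int64(208), np.int64(193)), (np.int64(202), np.int64(194)), (np.int64(203), np.int64(194)), (np.int64(204), np.int64(194)), (np.int64(205), np.int64(194)), (np.int64(206), np.int64(194)), (np.int64(207), np.int64(194)), (np.int64(201), np.int64(195)), (np.int64(202), np.int64(195)), (np.int64(203), np.int64(195)), (np.int64(2
[... 19851 characters left out ...]
0], [503.0, 68.0, 0.0], [504.0, 64.0, 0.0], [504.0, 60.0, 1.0], [502.0, 54.0, 3.0], [509.0, 52.0, -2.0], [508.0, 47.0, 0.0], [511.0, 44.0, -2.0], [508.0, 38.0, 2.0], [517.0, 37.0, -6.0], [511.0, 30.0, 1.0], [509.0, 25.0, 4.0], [516.0, 23.0, -2.0], [514.0, 17.0, 1.0], [518.0, 14.0, -2.0], [494.0, 97.0, -4.0], [494.0, 93.0, -3.0], [492.0, 87.0, -0.0], [491.0, 83.0, 1.0], [492.0, 78.0, 2.0], [495.0, 75.0, -0.0], [493.0, 70.0, 3.0], [498.0, 67.0, -1.0], [496.0, 62.0, 2.0], [496.0, 57.0, 3.0], [498.0, 53.0, 2.0], [498.0, 49.0, 3.0], [501.0, 45.0, 1.0], [504.0, 42.0, -1.0], [504.0, 37.0, -0.0], [507.0, 34.0, -2.0], [509.0, 30.0, -3.0], [492.0, 70.0, -3.0], [494.0, 61.0, -2.0], [497.0, 53.0, -4.0]]
```

View pics/lev.png

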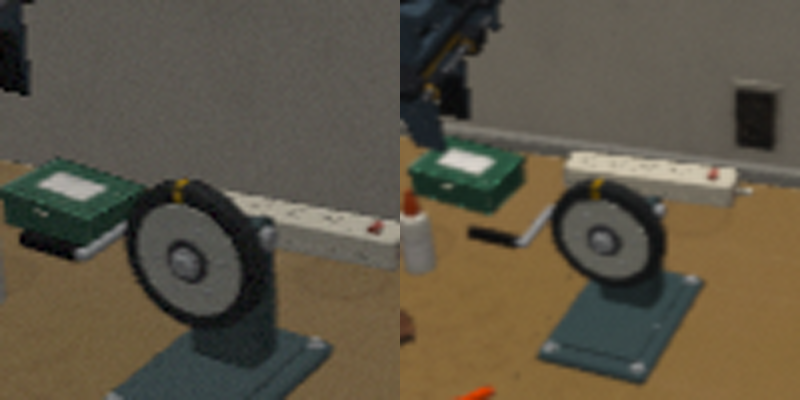

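The crops show the head level, the wheel upright with its yellow mark near the top (180,190), and the lever grip in front at hinge height. The mark's angle hasn't changed, so the wheel is stuck near either heavy-down or heavy-up. I'll locate the wheel precisely and plan the rim grasp.

```bash
cat >> h.py <<'E'
WC=HINGE-55*HX
def mark(names=('scene','side')):
    out=[]
    for n in names:
        f=grab(n);P=pts(f)-WC;C=f['color'].astype(int)
        a,b,c=P@HX,P@HY,P[...,2];r=np.hypot(b,c)
        k=(abs(a)<25)&(r>45)&(r<75)&(C[...,0]>90)&(C[...,0]-C[...,2]>50)&(C[...,1]>C[...,0]*.62)
        # drop pixels seen through to the table: need small depth patch on rim already ensured by a
        out.append((n,int(k.sum()),round(float(np.degrees(np.arctan2(b[k].mean(),c[k].mean()))),1) if k.any() else None))
    return out
E
python3 - <<'E'
from h import *
from scipy.optimize import least_squares
d=np.load('f1.npz')
for n in 'ab':
    P=d[n];C=d[n+'c'].astype(int);Q=P-WC;a,b,c=Q@HX,Q@HY,Q[...,2]
    k=(abs(a)<25)&(np.hypot(b,c)<75)&(np.hypot(b,c)>25)
    light=k&(C.min(2)>85)
    print(n,k.sum(),'faceplate a med',np.median(a[light]),'disc ctr',((np.percentile(b[light],1)+np.percentile(b[light],99))/2,(np.percentile(c[light],1)+np.percentile(c[light],99))/2))
    q=P[light]; A=np.c_[Q[light]@HY,Q[light][:,2],np.ones(light.sum())]
    print('plane a=',np.linalg.lstsq(A,a[light],rcond=None)[0])
    top=k&(C.max(2)<70); print('outer b',np.percentile(b[top],[1,99]),'c',np.percentile(c[top],[1,99]))
print(mark())
p,R,s=now();print(p,s['ee_rot'],s['qpos'])
E
```

```text
a 887 faceplate a med -5.941960924077404 disc ctr (np.float64(-2.1791595343339054), np.float64(13.526730139888512))
plane a= [-0.07862229  0.12447275 -6.19390478]
outer b [-64.02640936  61.67999973] c [-61.66430839  65.37514629]
b 524 faceplate a med -8.190887150896879 disc ctr (np.float64(3.6672327815543078), np.float64(1.9027979855356882))
plane a= [-1.72139581e-03 -7.62909797e-03 -8.26537469e+00]
outer b [-61.09249554  62.8962203 ] c [-61.35963984  64.4385703 ]
[('scene', 4, 11.2), ('side', 6, 0.9)]
[538.02465265 237.18710772 272.54598045] [172.80407832  -0.75286583  83.95240858] [24.37669853 14.28238815 87.2804318  -3.1481355  71.87232262 31.27972671]
```

```bash
cat >> h.py <<'E'
def rad(g): g=np.radians(g); return np.cos(g)*Z+np.sin(g)*HY
def gp(g,r,da=0): return WC+r*rad(g)+da*HX, down(-g)
def where(s=None):
    p,R,s=now(); v=p-WC; zt=-R.apply([0,0,1.])
    return dict(t=s['time_s'],a=round(v@HX,1),r=round(float(np.hypot(v@HY,v[2])),1),g=round(float(np.degrees(np.arctan2(v@HY,v[2]))),1),
      tilt=round(float(np.degrees(np.arctan2(zt@HY,zt[2]))),1),pitch=round(float(np.degrees(zt@HX)),1),
      ft=round(float(s['force']@(HY*np.cos(np.radians(np.degrees(np.arctan2(v@HY,v[2]))))-Z*np.sin(np.arctan2(v@HY,v[2])))),2),fa=round(float(s['force']@HX),1),w=round(s['gripper_width'],1),tq=round(float(s['torque']@HX),3))
E
python3 - <<'E'
from h import *
p,R,s=now();print(where())
show(rows(p,R,*gp(-30,135,-1),7,.4))
E
```

```text
{'t': 6.775, 'a': np.float64(-64.0), 'r': 193.7, 'g': 48.8, 'tilt': -0.8, 'pitch': -7.2, 'ft': 0.05, 'fa': -1.4, 'w': 45.6, 'tq': -0.142}
[[0.4, -3.05, 0.86, 0.22, 0.017, 0.073, 0.005],
[0.4, -3.06, 0.88, -0.02, 0.017, 0.073, 0.005],
[0.4, -3.04, 0.89, -0.25, 0.017, 0.073, 0.005],
[0.4, -3.01, 0.9, -0.49, 0.017, 0.073, 0.005],
[0.4, -2.96, 0.91, -0.72, 0.017, 0.073, 0.005],
[0.4, -2.9, 0.91, -0.95, 0.017, 0.073, 0.005],
[0.4, -2.81, 0.91, -1.18, 0.017, 0.073, 0.005]]
```

>>> move_arm(increments=[[[0.4, -3.05, 0.9, 0.1, 0.017, 0.073, 0.005], [0.4, -3.05, 0.9, 0, 0.017, 0.073, 0.005], [0.4, -3.05, 0.9, -0.25, 0.017, 0.073, 0.005], [0.4, -3, 0.9, -0.5, 0.017, 0.073, 0.005], [0.4, -2.95, 0.9, -0.7, 0.017, 0.073, 0.005], [0.4, -2.9, 0.9, -0.95, 0.017, 0.073, 0.005], [0.4, -2.8, 0.9, -1.2, 0.017, 0.073, 0.005], [0.4, 0, 0, 0, 0, 0, 0]]])

```text
time_s: 7.78
ee_pos: [572.5, 12.1, 243.0]
ee_rot: [-178.0, -30.9, 82.7]
force: [0.2, -0.2, -0.4]
gripper_width: 36.6
```

Run:
```python
from h import *
p,R,s=now();print(where(),s['qpos'].round())
show(rows(p,R,*gp(-30,100,-1),3,.4));show(rows(*gp(-30,100,-1),*gp(-30,42,-1),4,.4))
```

```text
{'t': 7.775, 'a': np.float64(-4.6), 'r': 122.8, 'g': -37.0, 'tilt': -30.9, 'pitch': 1.6, 'ft': -0.38, 'fa': 0.2, 'w': 36.6, 'tq': -0.431} [-17.  20.  90.  31.  80. -18.]
[[0.4, 0.49, 0.13, 0.73, -0.009, -0.005, -0.004],
[0.4, 0.5, 0.13, 0.73, -0.009, -0.005, -0.004],
[0.4, 0.5, 0.13, 0.73, -0.009, -0.005, -0.004]]
[[0.4, -0.0, 0.0, 1.45, 0.0, 0.0, 0.0],
[0.4, 0.0, -0.0, 1.45, 0.0, 0.0, 0.0],
[0.4, -0.0, -0.0, 1.45, 0.0, 0.0, 0.0],
[0.4, -0.0, 0.0, 1.45, 0.0, 0.0, 0.0]]
```

>>> move_arm(increments=[[[0.4, 0.5, 0.13, 0.75, -0.009, -0.005, -0.004], [0.4, 0.5, 0.13, 0.75, -0.009, -0.005, -0.004], [0.4, 0.5, 0.13, 0.75, -0.009, -0.005, -0.004], [0.4, 0, 0, 0, 0, 0, 0]]])

```text
time_s: 8.28
ee_pos: [577.2, 41.4, 228.8]
ee_rot: [-179.8, -30.0, 83.7]
force: [0.5, 0.5, -0.6]
gripper_width: 36.6
```

Run:
```python
from h import *
f=grab('wrist');save(f,'w2.png')
p,R,s=now();print(where())
show(rows(p,R,*gp(-30,42,-1),4,.4))
```

```text
{'t': 8.325, 'a': np.float64(-3.1), 'r': 95.2, 'g': -28.1, 'tilt': -30.0, 'pitch': 0.2, 'ft': 0.48, 'fa': 0.0, 'w': 36.4, 'tq': -0.404}
[[0.4, -0.08, 0.06, 1.33, -0.001, -0.0, 0.0],
[0.4, -0.08, 0.06, 1.33, -0.001, -0.0, 0.0],
[0.4, -0.08, 0.05, 1.33, -0.001, -0.0, 0.0],
[0.4, -0.08, 0.05, 1.33, -0.001, -0.0, 0.0]]
```

View pics/w2.png

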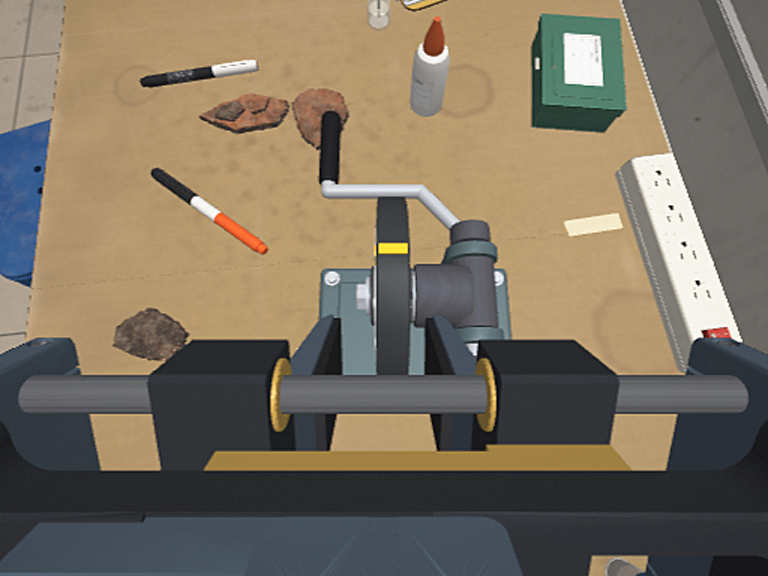

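The wrist view shows the rim edge-on between the fingers (392,300), with the mark at (392,249). I'll descend and grip.

```bash
cat >> h.py <<'E'
def wmark(n='wrist',f=None):
    f=f or grab(n);C=f['color'].astype(int)
    P=pts(f)-WC;a,b,c=P@HX,P@HY,P[...,2];r=np.hypot(b,c)
    k=(C[...,0]>C[...,2]+60)&(C[...,1]>C[...,2]+40)&(C[...,0]>100)&(abs(a)<14)&(r>55)&(r<73)
    if k.sum()<2: return n,int(k.sum()),None
    return n,int(k.sum()),round(float(np.degrees(np.arctan2(b[k].mean(),c[k].mean()))),1),'r',round(float(r[k].mean()),1),'a',round(float(a[k].mean()),1)
E
python3 - <<'E'
from h import *
for n in('wrist','scene','side'): print(wmark(n))
E
```

```text
('wrist', 146, 10.1, 'r', 66.8, 'a', 0.8)
('scene', 5, 9.0, 'r', 66.5, 'a', -0.5)
('side', 4, 11.1, 'r', 64.3, 'a', 3.4)
```

>>> move_arm(increments=[[[0.4, -0.08, 0.06, 1.33, 0, 0, 0], [0.4, -0.08, 0.06, 1.33, 0, 0, 0], [0.4, -0.08, 0.05, 1.33, 0, 0, 0], [0.4, -0.08, 0.05, 1.33, 0, 0, 0], [0.4, 0, 0, 0, 0, 0, 0]]])

```text
time_s: 9.1
ee_pos: [582.5, 64.3, 177.0]
ee_rot: [-179.7, -30.0, 83.5]
force: [-0.1, -0.2, 0.4]
gripper_width: 36.7
```

Run:
```python
from h import *
print(where()); print(wmark())
```

```text
{'t': 9.1, 'a': np.float64(-0.6), 'r': 38.2, 'g': -33.3, 'tilt': -30.0, 'pitch': 0.2, 'ft': 0.02, 'fa': -0.1, 'w': 36.7, 'tq': -0.336}
('wrist', 286, 10.4, 'r', 66.6, 'a', 0.4)
```

>>> move_arm(increments=[[[0, 0, 0, 0, 0, 0, 0], [0, 0, 0, 0, 0, 0, 0], [0, 0, 0, 0, 0, 0, 0], [0, 0.4, 0, 0.02, 0, -0.105, 0], [0, 0.4, 0, 0.02, 0, -0.105, 0], [0, 0.4, 0, 0.02, 0, -0.105, 0], [0, 0.4, 0, 0.02, 0, -0.105, 0]]], force=15)

```text
time_s: 10.02
ee_pos: [586.1, 77.3, 185.1]
ee_rot: [179.9, -5.4, 83.4]
force: [-0.6, 2.4, -5.7]
gripper_width: 18.1
```

Run:
```python
from h import *
print(where()); print(wmark());print(now()[2]['force'])
```

```text
{'t': 10.025, 'a': np.float64(1.6), 'r': 40.8, 'g': -10.9, 'tilt': -5.4, 'pitch': -0.1, 'ft': 1.22, 'fa': -0.9, 'w': 18.1, 'tq': 0.234}
('wrist', 277, 31.7, 'r', 67.8, 'a', 0.7)
[-0.31529084 -1.58694189  3.05570008]
```

>>> move_arm(increments=[[[0, 0.4, 0, 0.02, 0, -0.105, 0], [0, 0.4, 0, 0.02, 0, -0.105, 0], [0, 0.4, 0, 0.02, 0, -0.105, 0], [0, 0.4, 0, 0.02, 0, -0.105, 0], [0, 0.4, 0, 0.02, 0, -0.105, 0], [0, 0.4, 0, 0.02, 0, -0.105, 0], [0, 0.4, 0, 0.02, 0, -0.105, 0], [0, 0, 0, 0, 0, 0, 0]]])

```text
time_s: 11.08
ee_pos: [589.5, 108.7, 180.7]
ee_rot: [180.0, 37.1, 83.7]
force: [1.1, 0.5, -5.2]
gripper_width: 17.8
```

Run:
```python
from h import *
print(where()); print(wmark());print(now()[2]['force'])
```

```text
{'t': 11.075, 'a': np.float64(1.5), 'r': 43.0, 'g': 33.8, 'tilt': 37.1, 'pitch': -0.1, 'ft': 3.4, 'fa': 1.0, 'w': 17.8, 'tq': 0.967}
('wrist', 281, 74.3, 'r', 68.8, 'a', 0.6)
[ 1.46186795  3.84233861 -3.92067116]
```

>>> move_arm(increments=[[[0.4, 0, 0, 0, 0, 0, 0], [0.4, 0, 0, 0, 0, 0, 0], [0.4, 0, 0, 0, 0, 0, 0], [0.4, 0, 0, 0, 0, 0, 0], [0.4, 0, 0, 0, 0, 0, 0]]])

```text
time_s: 11.75
ee_pos: [588.4, 104.6, 182.6]
ee_rot: [180.0, 36.9, 83.3]
force: [-0.4, -0.7, -0.5]
gripper_width: 36.5
```

Run:
```python
from h import *
print(where()); print(wmark());print(wmark('scene'),wmark('side'))
```

```text
{'t': 11.75, 'a': np.float64(0.9), 'r': 42.5, 'g': 27.7, 'tilt': 36.9, 'pitch': 0.2, 'ft': -0.41, 'fa': -0.3, 'w': 36.5, 'tq': 0.258}
('wrist', 0, None)
('scene', 0, None) ('side', 0, None)
```

>>> move_arm(increments=[[[0.4, 0, 0, -2, 0, 0, 0], [0.4, 0, 0, -3, 0, 0, 0], [0.4, 0, 0, -3, 0, 0, 0], [0.4, 0, 0, 0, 0, 0, 0], [0.4, 0, 0, 0, 0, 0, 0], [0.4, 0, 0, 0, 0, 0, 0]]])

```text
time_s: 12.65
ee_pos: [592.9, 152.4, 245.4]
ee_rot: [-179.6, 37.1, 83.5]
force: [0.2, 0.4, -0.1]
gripper_width: 36.4
```

Run:
```python
from h import *
f=grab('scene');g=grab('side')
print(wmark('scene',f),wmark('side',g))
A=f['color'][140:220,180:260][:,:,::-1];B=g['color'][145:225,180:260][:,:,::-1]
cv2.imwrite('pics/r1.png',np.hstack([cv2.resize(A,None,fx=5,fy=5,interpolation=2),cv2.resize(B,None,fx=5,fy=5,interpolation=2)]))
for h in(f,g):
    K=np.array(h['camera_matrix']);
    for nm,q in(('c',WC-9*HX),('top',WC-9*HX+65*Z),('L',WC-9*HX+65*HY)):
        x=cv2.projectPoints(q.reshape(1,3),np.array(h['rvec'],float),np.array(h['tvec'],float),K,None)[0].ravel();print(nm,x.round(1))
print(where())
```

```text
('scene', 0, None) ('side', 0, None)
c [216.9 180.2]
top [216.  162.3]
L [200.6 175.5]
c [216.3 179.7]
top [215.5 167. ]
L [202.4 176.6]
{'t': 12.75, 'a': np.float64(0.1), 'r': 121.1, 'g': 34.0, 'tilt': 37.1, 'pitch': 0.4, 'ft': 0.11, 'fa': 0.3, 'w': 36.3, 'tq': 0.289}
```

View pics/r1.png

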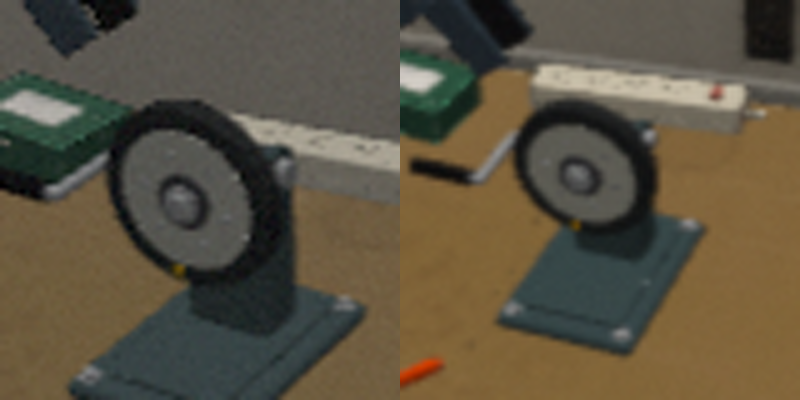

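The mark is now low: scene (216,194), side (215,190), about 171° round. So the heavy side was near the top and has rolled from that side. I'll refine the reading with code, then approach from the other side.

```bash
cat >> h.py <<'E'
def pm(n,N=4):  # weighted yellow centroid on front face -> mark angle
    acc=[]
    for _ in range(N):
        f=grab(n);C=f['color'].astype(float);P=pts(f)-WC;a,b,c=P@HX,P@HY,P[...,2];r=np.hypot(b,c)
        k=(abs(a)<20)&(r>38)&(r<72)
        w=np.where(k,np.clip(C[...,0]-C[...,2]-35,0,None)*(C[...,1]>C[...,2]+15),0)
        if w.sum()<20: continue
        v,u=np.mgrid[:384,:512];i=np.unravel_index(w.argmax(),w.shape); w=w*(np.hypot(u-i[1],v-i[0])<4)
        x=np.array([(w*u).sum(),(w*v).sum()])/w.sum()
        pr=lambda q:cv2.projectPoints(q.reshape(1,3),np.array(f['rvec'],float),np.array(f['tvec'],float),np.array(f['camera_matrix']),None)[0].ravel()
        o=WC-9*HX;A=np.stack([pr(o+57*Z)-pr(o),pr(o+57*HY)-pr(o)],1)
        s=np.linalg.solve(A,x-pr(o)); acc.append([*x,np.degrees(np.arctan2(s[1],s[0]))%360,np.hypot(*s)*57])
    return n,np.round(np.mean(acc,0),1).tolist() if acc else None,np.round(np.std(acc,0),1).tolist() if acc else None
E
python3 - <<'E'
from h import *
print(pm('scene'));print(pm('side'));print(where())
E
```

```text
('scene', [215.5, 193.6, 170.7, 51.7], [0.0, 0.1, 0.2, 0.3])
('side', [214.8, 189.6, 169.2, 54.3], [0.0, 0.0, 0.1, 0.1])
{'t': 13.15, 'a': np.float64(0.4), 'r': 122.2, 'g': 34.0, 'tilt': 37.0, 'pitch': 0.3, 'ft': -0.54, 'fa': -0.6, 'w': 36.5, 'tq': 0.26}
```

>>> move_arm(increments=[[[0.4, -2.1, 0, 0.18, 0, 0.175, 0], [0.4, -2.1, 0, 0.18, 0, 0.175, 0], [0.4, -2.1, 0, 0.18, 0, 0.175, 0], [0.4, -2.1, 0, 0.18, 0, 0.175, 0], [0.4, -2.1, 0, 0.18, 0, 0.175, 0], [0.4, -2.1, 0, 0.18, 0, 0.175, 0], [0.4, -2.1, 0, 0.18, 0, 0.175, 0], [0.4, 0, 0, 0, 0, 0, 0]]])

```text
time_s: 14.15
ee_pos: [579.4, 12.6, 250.3]
ee_rot: [179.6, -35.1, 83.7]
force: [0.7, 0.4, -0.6]
gripper_width: 36.5
```

Run:
```python
from h import *
print(where());p,R,s=now()
show(rows(p,R,*gp(-36,100,0),2,.4));show(rows(*gp(-36,100,0),*gp(-36,42,0),4,.4))
print(pm('scene'),pm('side'))
```

```text
{'t': 14.15, 'a': np.float64(2.2), 'r': 128.0, 'g': -34.6, 'tilt': -35.1, 'pitch': -0.4, 'ft': 0.09, 'fa': 0.6, 'w': 36.5, 'tq': -0.493}
[[0.4, -0.13, -0.12, 1.4, 0.003, 0.008, 0.001],
[0.4, -0.14, -0.11, 1.4, 0.003, 0.008, 0.001]]
[[0.4, -0.0, -0.0, 1.45, 0.0, 0.0, 0.0],
[0.4, 0.0, -0.0, 1.45, 0.0, 0.0, 0.0],
[0.4, 0.0, 0.0, 1.45, 0.0, 0.0, 0.0],
[0.4, -0.0, -0.0, 1.45, 0.0, 0.0, 0.0]]
('scene', [215.5, 193.8, 171.1, 52.2], [0.0, 0.0, 0.1, 0.0]) ('side', [214.8, 189.6, 169.2, 54.3], [0.0, 0.0, 0.0, 0.1])
```

>>> move_arm(increments=[[[0.4, -0.13, -0.12, 1.4, 0, 0, 0], [0.4, -0.13, -0.12, 1.4, 0, 0, 0], [0.4, 0, 0, 1.5, 0, 0, 0], [0.4, 0, 0, 1.5, 0, 0, 0], [0.4, 0, 0, 1.5, 0, 0, 0], [0.4, 0, 0, 1.1, 0, 0, 0], [0, 0, 0, 0, 0, 0, 0], [0, 0, 0, 0, 0, 0, 0], [0, 0, 0, 0, 0, 0, 0]]], force=15)

```text
time_s: 15.68
ee_pos: [585.3, 69.2, 177.7]
ee_rot: [179.0, -35.0, 84.5]
force: [2.5, 2.3, -3.5]
gripper_width: 18.2
```

Run:
```python
from h import *
print(where())
```

```text
{'t': 15.675, 'a': np.float64(1.7), 'r': 36.4, 'g': -25.8, 'tilt': -35.0, 'pitch': -0.5, 'ft': 0.75, 'fa': 2.2, 'w': 18.2, 'tq': -0.434}
```

>>> move_arm(increments=[[[0, 0.42, 0, 0.02, 0, -0.11, 0], [0, 0.42, 0, 0.02, 0, -0.11, 0], [0, 0.42, 0, 0.02, 0, -0.11, 0], [0, 0.42, 0, 0.02, 0, -0.11, 0], [0, 0.42, 0, 0.02, 0, -0.11, 0], [0, 0.42, 0, 0.02, 0, -0.11, 0], [0, 0.42, 0, 0.02, 0, -0.11, 0], [0, 0.42, 0, 0.02, 0, -0.11, 0], [0, 0.42, 0, 0.02, 0, -0.11, 0], [0, 0.42, 0, 0.02, 0, -0.11, 0], [0, 0.42, 0, 0.02, 0, -0.11, 0], [0, 0, 0, 0, 0, 0, 0]]])

```text
time_s: 17.18
ee_pos: [589.9, 112.0, 174.3]
ee_rot: [179.5, 36.2, 83.4]
force: [1.1, -0.4, -3.9]
gripper_width: 18.0
```

Run:
```python
from h import *
print(where());print(pm('scene'),pm('side'))
```

```text
{'t': 17.175, 'a': np.float64(1.6), 'r': 40.0, 'g': 42.8, 'tilt': 36.2, 'pitch': -0.4, 'ft': 2.45, 'fa': 1.2, 'w': 18.0, 'tq': 0.886}
('scene', [230.2, 190.6, 244.8, 56.8], [0.1, 0.1, 0.2, 0.5]) ('side', [227.0, 187.0, 241.4, 54.9], [0.1, 0.0, 0.3, 0.2])
```

Turned to about 243° (+71°). Next I'll release it and let it roll back.

>>> move_arm(increments=[[[0.4, 0, 0, 0, 0, 0, 0], [0.4, 0, 0, 0, 0, 0, 0], [0.4, 0, 0, 0, 0, 0, 0], [0.4, 0, 0, 0, 0, 0, 0], [0.4, 0, 0, 0, 0, 0, 0], [0.4, 0, 0, 0, 0, 0, 0], [0.4, 0, 0, 0, 0, 0, 0]]])

```text
time_s: 18.45
ee_pos: [589.7, 107.7, 180.3]
ee_rot: [179.0, 36.4, 82.7]
force: [0.3, -0.1, -0.8]
gripper_width: 36.3
```

Run:
```python
from h import *
print(where());print(pm('scene'),pm('side'));print(pm('scene'),pm('side'))
```

```text
{'t': 18.45, 'a': np.float64(1.8), 'r': 42.1, 'g': 32.9, 'tilt': 36.4, 'pitch': -0.5, 'ft': 0.36, 'fa': 0.3, 'w': 36.3, 'tq': 0.285}
('scene', [226.3, 194.2, 220.2, 54.7], [0.0, 0.1, 0.2, 0.2]) ('side', [223.7, 189.8, 215.6, 54.8], [0.0, 0.0, 0.1, 0.1])
('scene', [226.2, 194.3, 219.6, 54.5], [0.1, 0.0, 0.2, 0.2]) ('side', [223.7, 189.7, 215.7, 54.4], [0.1, 0.1, 0.1, 0.6])
```

B is 217.8° and A is 170°, so δ is about 24°, inside the stated 17–26°. The midpoint is about 194°: scene should read 195.4, side 192.4. I'll move the grip so it finishes clear of the top.

>>> move_arm(increments=[[[0.4, 0, 0, -2.5, 0, 0, 0], [0.4, 0, 0, -3, 0, 0, 0], [0.4, 0, 0, -3, 0, 0, 0], [0.4, -2.1, 0, 0.18, 0, 0.175, 0], [0.4, -2.1, 0, 0.18, 0, 0.175, 0], [0.4, -2.1, 0, 0.18, 0, 0.175, 0], [0.4, -2.1, 0, 0.18, 0, 0.175, 0], [0.4, -2.1, 0, 0.18, 0, 0.175, 0], [0.4, 0, 0, 0, 0, 0, 0]]])

```text
time_s: 20.38
ee_pos: [584.0, 58.0, 270.2]
ee_rot: [178.9, -15.0, 83.7]
force: [-0.8, -0.2, 0.1]
gripper_width: 36.5
```

Run:
```python
from h import *
print(where());p,R,s=now()
show(rows(p,R,*gp(-16,95,.5),3,.4))
print(pm('scene'),pm('side'))
```

```text
{'t': 20.375, 'a': np.float64(1.7), 'r': 128.1, 'g': -12.2, 'tilt': -15.0, 'pitch': -1.0, 'ft': -0.25, 'fa': -0.8, 'w': 36.5, 'tq': -0.27}
[[0.4, -0.26, -0.06, 1.1, 0.006, 0.006, 0.001],
[0.4, -0.27, -0.05, 1.1, 0.006, 0.006, 0.001],
[0.4, -0.28, -0.05, 1.1, 0.006, 0.006, 0.001]]
('scene', [226.3, 194.5, 219.5, 55.4], [0.1, 0.0, 0.1, 0.2]) ('side', [223.7, 189.7, 215.8, 54.2], [0.0, 0.0, 0.1, 0.1])
```

>>> move_arm(increments=[[[0.4, -0.27, -0.05, 1.15, 0.006, 0.006, 0], [0.4, -0.27, -0.05, 1.15, 0.006, 0.006, 0], [0.4, -0.27, -0.05, 1.15, 0.006, 0.006, 0], [0.4, 0, 0, 1.4, 0, 0, 0], [0.4, 0, 0, 1.4, 0, 0, 0], [0.4, 0, 0, 1.4, 0, 0, 0], [0.4, 0, 0, 0.9, 0, 0, 0], [0.4, 0, 0, 0, 0, 0, 0]]])

```text
time_s: 21.78
ee_pos: [584.1, 83.0, 178.3]
ee_rot: [-179.8, -16.1, 84.5]
force: [0.4, -0.2, 0.4]
gripper_width: 36.3
```

Run:
```python
from h import *
print(where())
```

```text
{'t': 21.775, 'a': np.float64(-1.0), 'r': 33.3, 'g': -3.8, 'tilt': -16.1, 'pitch': 0.4, 'ft': -0.1, 'fa': 0.4, 'w': 36.3, 'tq': -0.227}
```

>>> move_arm(increments=[[[0, 0, 0, 0, 0, 0, 0], [0, 0, 0, 0, 0, 0, 0], [0, 0, 0, 0, 0, 0, 0], [0, 0, 0, 0, 0, 0, 0]]], force=15)

```text
time_s: 22.28
ee_pos: [586.7, 82.5, 179.2]
ee_rot: [179.8, -16.1, 84.4]
force: [1.1, 0.7, -2.3]
gripper_width: 18.1
```

Run:
```python
from h import *
print(where());print(pm('scene'),pm('side'));print(where())
```

```text
{'t': 22.275, 'a': np.float64(1.6), 'r': 34.3, 'g': -4.2, 'tilt': -16.1, 'pitch': 0.1, 'ft': 0.65, 'fa': 1.1, 'w': 18.1, 'tq': -0.308}
('scene', [226.2, 194.5, 219.0, 55.1], [0.1, 0.0, 0.4, 0.2]) ('side', [223.7, 189.7, 215.8, 54.5], [0.0, 0.0, 0.1, 0.0])
{'t': 22.675, 'a': np.float64(1.6), 'r': 34.2, 'g': -4.2, 'tilt': -16.1, 'pitch': 0.1, 'ft': 0.67, 'fa': 1.7, 'w': 17.8, 'tq': -0.332}
```

>>> move_arm(increments=[[[0, -0.36, 0, 0.02, 0, 0.105, 0], [0, -0.36, 0, 0.02, 0, 0.105, 0], [0, -0.36, 0, 0.02, 0, 0.105, 0], [0, -0.36, 0, 0.02, 0, 0.105, 0], [0, 0, 0, 0, 0, 0, 0], [0, 0, 0, 0, 0, 0, 0]]])

```text
time_s: 23.42
ee_pos: [585.1, 69.0, 173.4]
ee_rot: [179.6, -40.5, 84.8]
force: [0.7, 1.7, -1.6]
gripper_width: 18.1
```

Run:
```python
from h import *
print(where());print(pm('scene'),pm('side'));print(where())
```

```text
{'t': 23.425, 'a': np.float64(1.6), 'r': 32.6, 'g': -29.4, 'tilt': -40.5, 'pitch': 0.4, 'ft': 0.71, 'fa': 0.6, 'w': 18.1, 'tq': -0.574}
('scene', [220.3, 195.0, 191.8, 52.3], [0.0, 0.0, 0.1, 0.1]) ('side', [218.9, 190.3, 189.7, 53.2], [0.0, 0.0, 0.1, 0.1])
{'t': 23.825, 'a': np.float64(1.6), 'r': 32.6, 'g': -29.2, 'tilt': -40.6, 'pitch': 0.3, 'ft': -2.7, 'fa': 1.1, 'w': 17.8, 'tq': -1.176}
```

>>> move_arm(increments=[[[0, 0.15, 0, 0, 0, -0.045, 0], [0, 0, 0, 0, 0, 0, 0], [0, 0, 0, 0, 0, 0, 0]]])

```text
time_s: 24.2
ee_pos: [585.3, 70.7, 174.6]
ee_rot: [179.6, -38.0, 84.8]
force: [1.6, -0.9, -4.2]
gripper_width: 18.2
```

Run:
```python
from h import *
print(where());print(pm('scene'),pm('side'));print(where())
```

```text
{'t': 24.2, 'a': np.float64(1.6), 'r': 32.9, 'g': -25.9, 'tilt': -38.0, 'pitch': 0.3, 'ft': -2.43, 'fa': 1.7, 'w': 18.2, 'tq': -1.129}
('scene', [221.0, 195.2, 195.0, 53.0], [0.0, 0.1, 0.1, 0.2]) ('side', [219.6, 190.4, 193.2, 53.8], [0.0, 0.0, 0.1, 0.1])
{'t': 24.6, 'a': np.float64(1.6), 'r': 32.9, 'g': -26.0, 'tilt': -38.0, 'pitch': 0.3, 'ft': -0.61, 'fa': 2.0, 'w': 18.0, 'tq': -0.895}
```

Readings are now 195.0 and 193.2 against targets of 195.4 and 192.4. One last look to confirm the head is level, the wheel is held and the table is undisturbed.

Run:
```python
from h import *
g=grab('side');P=pts(g);C=g['color'].astype(int);Q=P-HINGE;a,b,c=Q@HX,Q@HY,Q[...,2]
d=np.load('f1.npz');P0=d['b'];C0=d['bc'].astype(int)
for PP,CC in((P,C),(P0,C0)):
    Q=PP-HINGE;a,b,c=Q@HX,Q@HY,Q[...,2]
    k=(b>88)&(b<140)&(abs(a+100)<20)&(abs(c)<25)&(CC.max(2)<60); print('grip',k.sum(),np.median(a[k]),np.median(c[k]))
    W=PP-WC;l=(abs(W@HX)<25)&(np.hypot(W@HY,W[...,2])<48)&(np.hypot(W@HY,W[...,2])>25)&(CC.min(2)>85)
    A=np.c_[W[l]@HY,W[l][:,2],np.ones(l.sum())];print('plane',np.linalg.lstsq(A,(W@HX)[l],rcond=None)[0].round(3))
save(g,'fin.png',(100,100,400,300),2.6);print(where())
```

```text
grip 1 -106.73839755745834 0.6073286902732491
plane [ 4.0e-03  2.0e-03 -8.5e+00]
grip 34 -104.05781612820186 4.255439113532745
plane [-4.000e-03 -4.000e-03 -8.245e+00]
{'t': 24.65, 'a': np.float64(1.6), 'r': 32.9, 'g': -26.0, 'tilt': -38.0, 'pitch': 0.3, 'ft': -2.43, 'fa': 1.6, 'w': 18.2, 'tq': -0.839}
```

View pics/fin.png

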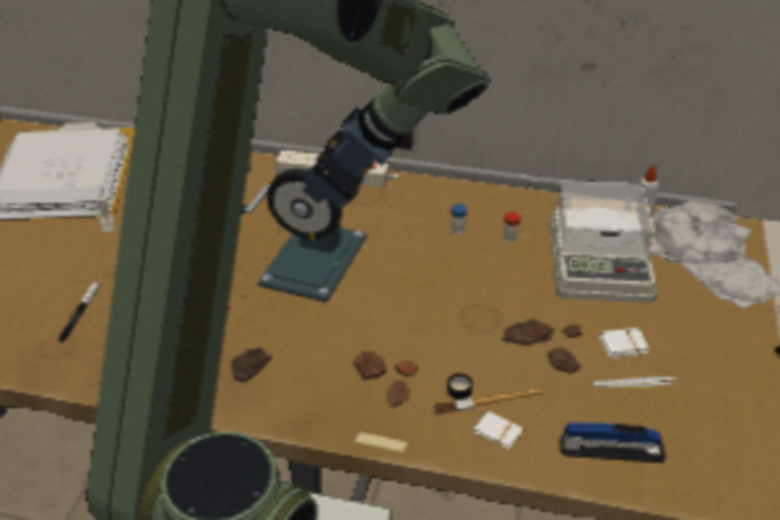

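The wheel is upright and held at the upper right (305,205), its mark is low (310,235), and the table is undisturbed. The wheel plane's slope is 0.002, so the head is still level. I'm handing in.

```bash
python3 -c "
from h import *
print(job.job_done())"
```

```text
the job is handed in; nothing more can be done
None
```

The heavy side is now at the very bottom, to within a few degrees, and the gripper is holding the wheel still. It grips the rim 25–40° to the lever-free side of the top, so the top is free to mark. I handed the job in at about 24.7 s.

**Lever:** I swung it forward until the head met its stop; the wrist felt 43 N there. At the end the wheel face still measured upright, to about 0.1–0.2°.

**Finding the heavy side:** Force readings through the fingers were too noisy to use, so I let the wheel roll and watched the yellow mark:

| | Yellow mark |
|---|---|
| At first, with the heavy side near the top | stuck at about 10° |
| Stuck after rolling from one side | about 170° |
| Stuck after rolling from the other side | about 218° |
| Midway, heavy side down | about 194° |

The wheel therefore sticks about 24° short either way, inside your stated 17–26°.

**Final position:** My first turn to the midpoint overshot by about 3°, so I corrected it.

| Camera | Mark reads | Target |
|---|---|---|
| Scene | 195.0° | 195.4° |
| Side | 193.2° | 192.4° |

**Disagreements:** The two cameras differ by 2–4° in absolute angle. The arm's own rotation reading differs from the cameras by about 1–2°. In the last check the arm hid the lever grip from the side camera, so only the wheel plane confirms that the head is still level.

**Other things on the table:** The arm never touched them. The ones visible in the last picture look unmoved, but the arm hid the glue bottle, the marker and some sherds on the left.

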